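# Seat the camera mast and hold it raised to its second stop

## Task

Set the shut camera mast onto the base plate, pegs through the holes in its foot, until the foot lies flat on the plate. Then squeeze in the button on its head and draw the head straight up, past the first stop, to the second stop at the end of its travel. Finish while still gripping the head and holding it up there, ready for a camera to be screwed on, with the foot still flat on the plate and the things around left where they stand.

Things in the scene. Friction and masses are not known exactly. Their poses are not given: they have to be found in the camera images.
- mast: Loose telescopic camera mast, upright, 0.84 kg, 163 mm tall shut. Steel foot 70 x 110 x 18 mm (x, y, z) with a 24 mm tube (29 mm collar at 100 to 110 mm up) in its middle, a black grip head on top. Two 13 mm holes through the foot at x 0, y +-38 mm. Origin: centre of the foot's underside; z up the tube, button at -x. The foot fits the base either way round (half turn).
- mast_head (a point): Centre of the black grip head, 34 x 28 x 42 mm (x, y, z as the mast's), 133 mm above the foot's underside when shut; rises with the inner tube. A 2 mm disc and a thin 7 mm camera screw stand on its top. The faces across y (28 mm) are plain: gripped there the button stays out and the mast can be lifted, locked shut, by its head. The button is in the -x face.
- button_face (a point): Middle of the outer face of the release button: a grey tab 18 mm wide (y), 24 mm tall (z), in the head's -x face at the height of the head's centre, 6 mm proud. Gripping the head across x (40 mm from button to opposite face, 34 mm when pressed) squeezes the button in.
- mast_button (a joint): Release button: 0 m out, 0.006 m fully in (flush with the head). Springs back; 2 N starts it, 5 N holds it fully in. Pressed by more than about 4 mm it frees the telescope.
- mast_inner (a joint): Extension, straight up: 0 m shut, first stop 0.040, second stop (hard end) 0.080. Button out: locked at 0, and catches at the first stop on the way up. Button held in: slides freely (about 2 N). Nothing catches at the second stop: let go, it sinks to about 0.05. Pulling over about 7 N with the button out, or on past the second stop, lifts the foot.
- base_plate: Base plate fixed to the worktop, dark steel, 100 x 140 mm (x, y), its top 8 mm above the worktop. Two upright steel pegs at x 0, y +-38 mm, 10 mm thick, 22 mm tall above the plate, the last 6 mm tapering to 4 mm. Origin: centre of its underside on the worktop; z up, y along the line of the pegs.
- seat (a point): Centre of the base plate's top face, midway between the pegs; the mast's origin lies here when it is seated (either way round).
- salt_cellar: Bystander, not to be disturbed: small round open metal dish, 72 mm across, 35 mm tall. Origin: centre of its underside.
- spice_jar: Bystander, not to be disturbed: small glass spice jar with a red cap, 45 mm across, 106 mm tall. Origin: centre of its underside.
- kitchen_timer: Bystander, not to be disturbed: round white dial timer, 65 mm across, 53 mm tall. Origin: centre of its underside.
- salt_mill: Bystander, not to be disturbed: small glass shaker with a grey top, 44 mm across, 90 mm tall. Origin: centre of its underside.
There are look-alikes about, which are no part of the job. Leave any green look-alike of the mast alone. Of the things that look like the base_plate, the largest one is meant.

How it is judged:
On the way, in this order (a step that is already met when the one before it is completed fails the run):
1. the mast, still shut, is seated on the pegs with its foot flat on the plate (horizontal distance between mast and seat below 0.004 m and z of mast in the frame of seat below 0.004 m and angle between mast's own z axis and vertical below 0.06 rad and angle between the y axis of mast and the y axis of base_plate, either way round below 0.08 rad and value of joint mast_inner below 0.006 m), for 0.3 s.
2. with the foot seated, the telescope is drawn up past the first stop (horizontal distance between mast and seat below 0.004 m and z of mast in the frame of seat below 0.004 m and angle between mast's own z axis and vertical below 0.06 rad and angle between the y axis of mast and the y axis of base_plate, either way round below 0.08 rad and value of joint mast_inner above 0.055 m), for 0.1 s.
At the end, for the whole second after the job is handed in: The foot lies on the plate over the pegs (within 4 mm sideways and in height, tilt under 0.06 rad, long sides within 0.08 rad), the telescope is out by more than 73 of its 80 mm, still and gripped at the head by the fingers (more than 1 N), and every bystander is within 30 mm of its start (horizontal distance between mast and seat below 0.004 m and z of mast in the frame of seat below 0.004 m and angle between mast's own z axis and vertical below 0.06 rad and angle between the y axis of mast and the y axis of base_plate, either way round below 0.08 rad and value of joint mast_inner above 0.073 m and contact force between the fingers and mast above 1 N and distance between the grasp point and mast_head below 0.05 m and linear speed of mast below 0.02 m/s and not (velocity of joint mast_inner below -0.01 m/s) and distance of each of salt_cellar, spice_jar, kitchen_timer, salt_mill from where it was at the start of the episode below 0.03 m); the arm keeps its last pose, push and grip.
It fails at once if a bystander is pushed more than 30 mm or knocked over (distance of any of salt_cellar, spice_jar, kitchen_timer, salt_mill from where it was at the start of the episode above 0.03 m or angle between any of salt_cellar, spice_jar, kitchen_timer, salt_mill's own z axis and vertical above 0.5 rad).
It fails at once if the mast is tipped over (angle between mast's own z axis and vertical above 0.6 rad).
It also fails if it takes over 58 s, if anything falls off the work surface, if the arm or the gripper's body presses on something with over 40 N, if the wrist force passes 120 N, or if a joint passes its speed limit or range.

## Robot

A 6-joint arm with a two-finger parallel gripper is mounted at the origin on the work surface; the furniture and walls round the work are solid. World frame = base frame: x ahead of the robot, y to its left, z up, the work surface at z = 0. Lengths are in m, angles in rad, forces in N, time in s.
With the tool pointing down it reaches from about 0.425 to 0.95 m from the base axis. Payload 3.5 kg.
Tool frame: the origin (TCP) lies on the centre line of the jaws, within the pads' length; the fingertips stand 11 mm ahead of it and the grasp point (between the pads) lies 8 mm behind it; z points along the fingers, y is the line along which they close (so a half turn about z gives the same grasp; the last joint's range is limited). The gripper opens to 85 mm and grips with 20 to 120 N. Pads are 22 mm wide; open, the fingers measure 114 mm over their backs; the gripper's body (76 mm by 85 mm) begins 54 mm behind the grasp point. The pads swing forward as they close: fully open they stand 13 mm farther back than shut.
Start: joints at [-1.481, 0.286, 1.577, -0, 1.279, -0.15], TCP at [0.16, -0.656, 0.242] pointing down, gripper open.
Joint ranges: [-2.77, 2.77], [-0.9, 2.22], [0.21, 2.48], [-1.53, 4.67], [0.24, 2.81], [-2.84, 2.84]. Speed limits (rad/s): [2.79, 2.79, 3.14, 3.14, 3.14, 3.14].

## Interface

Orientations are given as a unit quaternion [x, y, z, w].
In Python, from plant import ctrl gives the robot as it stands.
- The arm moves only by the tool step_arm, never from a script. Its argument "motion" is a list of rows, each an object with "offset": the shift along the tool's x, y, z in m, a list of three; "twist": the turn about the tool's z in degrees. A call has 1 to 12 rows; each row is the pose to reach, as a shift and turn from the pose commanded when the call began, along the tool's axes at that moment; what a row does not reach only later rows make up. A row lasts 1/10 s, in which the tool goes at most 50 mm and 8.59 degrees, less where a joint would pass 70% of its speed; a pose out of reach is approached as far as the arm can. A call with a gripper value outside its range is refused whole. "gripper" is the finger opening in m, from 0 to 0.0854, set as the call begins (left out, the last holds). The fingers move at their own pace and stop on an object; "grip_force" is the grip in N (left out, the last holds). Time passes only in rows, so rows that repeat a pose let the fingers close. It gives the time, the measured TCP pose, the force, the opening and the grip force at its end, in the units of the state.
- ctrl.get_state(): the state, without advancing time (a new reading comes with each control period).
- ctrl.read_camera(name): name is "scene" or "top" or "wrist"; returns the picture (480x640x3 uint8, blue, green, red); there is no depth.
- ctrl.calibration(name): a dict with "fx", "fy", "cx", "cy" (pixels), "cam_to_world" (4x4, takes a point from camera to world coordinates). Camera axes: x right, y up, looking along -z (the intrinsics and any distortion apply to the point x, -y, -z); pixel columns grow to the right and rows downward; lengths in m; the calibration is good to about 2 mm. A picture is of the moment at which its call begins: read the wrist's pose just before it. calibration takes no time and is no camera call; for the wrist camera it gives the pose at the moment of the call.
- ctrl.sign_off(): hands the job in; it is judged then, once.
The state is a dict: "time": time; "qpos": joint angles; "dq": joint speeds; "joint_efforts": joint torques, N m; "eef_pos": TCP position; "tcp_rot": TCP orientation; "contact_force": force on the tool from outside, world axes, zero at the start; "wrist_torque": the same for the moment, N m; "opening": opening from 0.0 (shut) to 1.0 (fully open); "finger_force": force on a finger pad.
Only numpy, scipy, OpenCV 4.12 (cv2) and the standard library are available. Lean on these libraries where they do the work, as an engineer would, in place of code of your own. Each camera call takes 0.05 s, during which the arm holds its last target. There are 200 camera calls.

## Working session

There is one attempt and no reset: what is moved stays moved. The work goes in short steps, Python scripts to look and compute and a tool call to move; the robot and the scene stay as the last step left them, time stands still between calls to the robot, and variables do not carry over. Pictures are saved under pics/ and viewed, at most 10 in all, crops included, and the job is handed in when it is done.

Besides the shell and the picture viewer there is one more tool, called after "Request:" as name(argument=value, ...), one argument or row to a line, values as JSON. step_arm: Moves the arm, as the interface text tells. Its arguments: {"type":"object","properties":{"motion":{"type":"array"},"gripper":{"type":"number"},"grip_force":{"type":"number"}},"required":["motion"]}

```bash
mkdir -p pics; ls; cat > h.py <<'E'
import numpy as np, cv2
from plant import ctrl
def cal(n):
    c=ctrl.calibration(n); return c
def ray(c,u,v):
    T=np.array(c["cam_to_world"]); d=np.array([(u-c["cx"])/c["fx"],-(v-c["cy"])/c["fy"],-1.])
    return T[:3,3],T[:3,:3]@d
def onplane(c,u,v,z):
    o,d=ray(c,u,v); return (o+d*(z-o[2])/d[2])
def proj(c,p):
    T=np.array(c["cam_to_world"]); q=T[:3,:3].T@(np.array(p)-T[:3,3]); return c["cx"]-c["fx"]*q[0]/q[2], c["cy"]+c["fy"]*q[1]/q[2]
E
python3 - <<'E'
from h import *
for n in("scene","top"):
    cv2.imwrite(f"pics/{n}0.png",ctrl.read_camera(n)); print(n,cal(n))
s=ctrl.get_state();print(s)
E
```

```text
pics
scene {'fx': 573.9454776712851, 'fy': 573.9454776712851, 'cx': 324.27411427995975, 'cy': 235.88522284856694, 'cam_to_world': array([[-0.84507482,  0.33185119, -0.41919369, -0.05057025],
       [-0.53453274, -0.54070153,  0.64955108,  0.94358656],
       [-0.01110437,  0.77299201,  0.63431857,  1.01496054],
       [ 0.        ,  0.        ,  0.        ,  1.        ]])}
top {'fx': 616.4252265169481, 'fy': 616.4252265169481, 'cx': 321.0020123397212, 'cy': 237.41413766368976, 'cam_to_world': array([[-0.25137457,  0.80294996, -0.54044629, -0.17611752],
       [-0.96786783, -0.21230215,  0.1347578 ,  0.1826279 ],
       [-0.00653414,  0.55695526,  0.83051679,  1.24122036],
       [ 0.        ,  0.        ,  0.        ,  1.        ]])}
{'time': 0.1, 'qpos': array([-1.48099082e+00,  2.87122671e-01,  1.57806027e+00, -1.60840593e-05,
        1.27861843e+00, -1.50009983e-01]), 'dq': array([ 4.76567514e-04,  5.75752631e-04, -3.89450071e-03,  1.09536371e-03,
        4.05794106e-04,  5.75531498e-05]), 'joint_efforts': array([ 5.60079588e-04, -4.07296836e+01, -2.93700403e+01, -1.61558196e-04,
        3.41042003e-03,  1.89905427e-05]), 'eef_pos': array([ 0.16029362, -0.65508658,  0.24103902]), 'tcp_rot': array([ 9.92818792e-01,  1.19622849e-01,  2.55434584e-05, -1.10408868e-03]), 'contact_force': array([ 0.36766807, -0.34469319,  0.02227493]), 'wrist_torque': array([ 0.01622099, -0.06354535, -0.05306943]), 'finger_force': 0.0, 'opening': 0.9942879769101067}
```

View pics/top0.png

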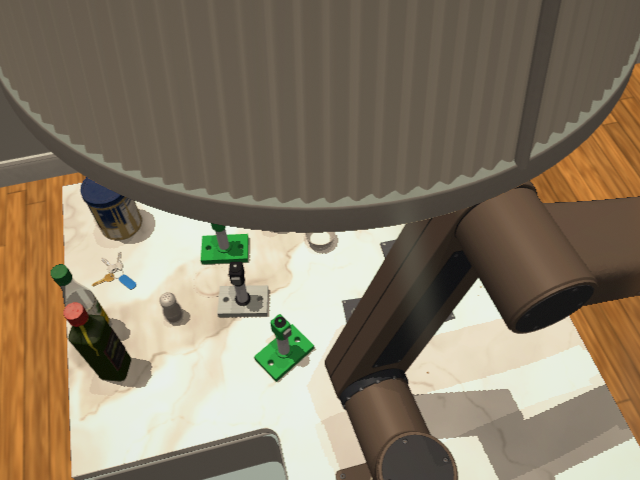

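View pics/scene0.png

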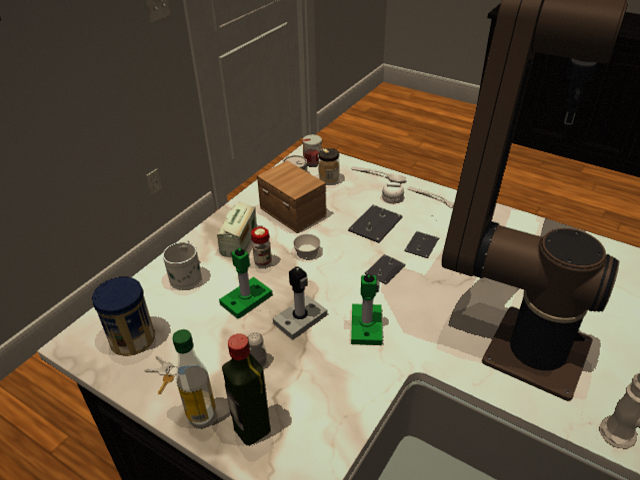

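The scene view shows three dark two-peg plates at (375,222), (422,244) and (385,268). The first looks largest, so it should be the base plate. The grey mast is at (300,310), with green look-alikes at (245,290) and (367,320). I'll confirm with measured sizes and an enlarged crop.

```bash
cat > m.py <<'E'
from h import *
im=cv2.imread("pics/scene0.png");c=cal("scene")
g=cv2.cvtColor(im,cv2.COLOR_BGR2GRAY)
m=((g<95)).astype(np.uint8)*255; roi=np.zeros_like(m); roi[195:295,340:440]=255; m&=roi
cs,_=cv2.findContours(m,cv2.RETR_EXTERNAL,cv2.CHAIN_APPROX_NONE)
for k in cs:
    if cv2.contourArea(k)<200: continue
    P=np.array([onplane(c,u,v,.008)[:2] for u,v in k[:,0].astype(float)])
    r=cv2.minAreaRect((P*1000).astype(np.float32)); print("plate",r,cv2.minAreaRect(k)[0]); 
# mast foot: grey low saturation
a=im[285:345,260:340]
cv2.imwrite("pics/c1.png",np.hstack([cv2.resize(im[200:290,340:440],(400,360),interpolation=3),cv2.resize(im[260:350,255:345],(360,360),interpolation=3)]))
for n in((275,322),(300,332),(327,314),(303,300)):
    print(n,onplane(c,*n,.018), im[n[1],n[0]])
t=cv2.imread("pics/top0.png")
cv2.imwrite("pics/c2.png",cv2.resize(t[250:330,200:290],(720,640),interpolation=3)[:600])
E
python3 m.py
```

```text
plate ((413.4912414550781, -23.634017944335938), (158.49453735351562, 67.12084197998047), 84.2021255493164) (378.67291259765625, 274.9477844238281)
plate ((371.5007629394531, -195.90203857421875), (65.59772491455078, 92.85089111328125), 4.8441667556762695) (421.4000244140625, 244.30003356933594)
plate ((522.7348022460938, -212.74539184570312), (142.29942321777344, 100.64598083496094), 88.7204818725586) (375.0000305175781, 223.50003051757812)
(275, 322) [0.53742387 0.24838533 0.018     ] [42 52 53]
(300, 332) [0.47104615 0.24298627 0.018     ] [35 42 43]
(327, 314) [0.44821521 0.16376033 0.018     ] [70 84 97]
(303, 300) [0.52171192 0.15552584 0.018     ] [52 56 63]
```

View pics/c1.png

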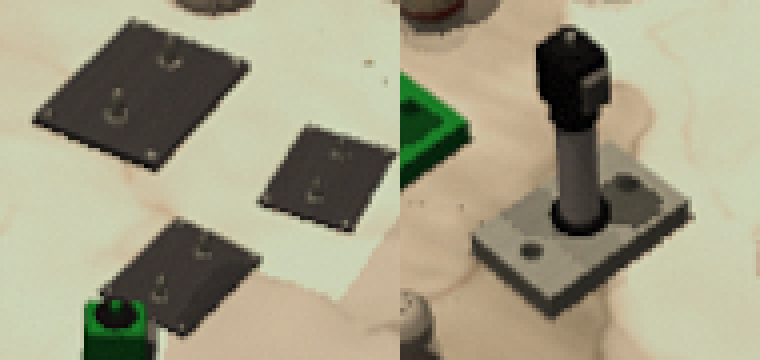

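View pics/c2.png

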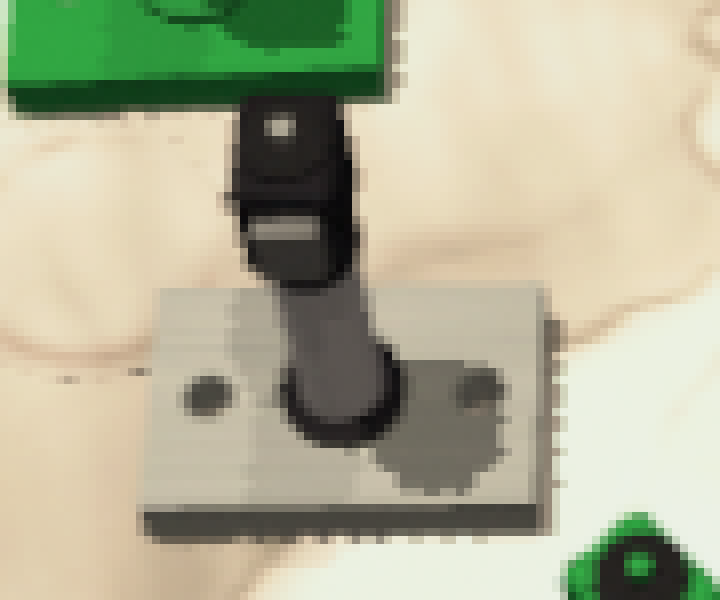

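The crops confirm it: the plate at (375,222) measures 142 x 100 mm, so it's the base plate. The only grey mast has its button facing the robot (-x), with foot holes in the top view at (226,299) and (260,299).

```bash
cat > m2.py <<'E'
from h import *
t=cal("top");s=cal("scene")
f=lambda u,v:(200+u/8-.5+.06,250+v/8-.44)
P=[onplane(t,*f(*q),.018)[:2] for q in((160,288),(545,288),(537,505),(145,507))]
print("corners",np.round(P,4),"mean",np.mean(P,0)); 
r=cv2.minAreaRect((np.array(P)*1000).astype(np.float32)); print(r)
H=[onplane(t,*f(*q),.018)[:2] for q in((207,396),(482,390))];print("holes",H,np.mean(H,0))
k=lambda u,v:(255+u/4-.4,260+v/4-.4)
P=[onplane(s,*k(*q),.018)[:2] for q in((473,240),(550,298),(690,207),(610,145))] if 0 else [onplane(s,*k(q[0]-400,q[1]),.018)[:2] for q in((473,240),(550,298),(690,207),(610,145))]
print("scene corners",np.round(P,4),np.mean(P,0)); print(cv2.minAreaRect((np.array(P)*1000).astype(np.float32)))
print("screw",onplane(s,*k(570-400,33),.160),onplane(t,*f(280,125),.160))
k2=lambda u,v:(340+u/4-.4,200+v/4-.4)
B=[onplane(s,*k2(*q),.030)[:2] for q in((168,37),(115,92))];print("pegtops",B,np.mean(B,0))
B=[onplane(s,*k2(*q),.008)[:2] for q in((170,65),(117,121))];print("pegbase",B,np.mean(B,0))
P=[onplane(s,*k2(*q),.008)[:2] for q in((131,20),(250,66),(155,166),(33,122))];print(np.round(P,4),np.mean(P,0))
for n,q in dict(greenA=(245,297),greenB=(367,330),cellar=(307,252),jar=(262,262),mill=(257,360),timer=(393,197),bottle=(252,430),can=(130,345),cup=(183,280)).items(): print(n,np.round(onplane(s,*q,0.005)[:2],3))
w=cal("wrist");print(np.round(w["cam_to_world"],3),w["fx"])
E
python3 m2.py
```

```text
corners [[0.5513 0.2402]
 [0.5234 0.1344]
 [0.4567 0.1505]
 [0.4837 0.2555]] mean [0.50376325 0.19515797]
((503.99237060546875, 195.38494873046875), (110.40251159667969, 69.25017547607422), 75.57622528076172)
holes [array([0.51359152, 0.2331018 ]), array([0.49580859, 0.15815308])] [0.50470005 0.19562744]
scene corners [[0.5461 0.245 ]
 [0.4828 0.2576]
 [0.4525 0.1565]
 [0.5211 0.1387]] [0.50060771 0.1994295 ]
((499.1134338378906, 199.94471740722656), (109.226318359375, 70.797119140625), 76.74795532226562)
screw [0.50613294 0.19310622 0.16      ] [0.50640073 0.19595123 0.16      ]
pegtops [array([ 0.52562214, -0.25413467]), array([ 0.52701974, -0.17834019])] [ 0.52632094 -0.21623743]
pegbase [array([ 0.52143886, -0.25175193]), array([ 0.52280279, -0.17530079])] [ 0.52212083 -0.21352636]
[[ 0.5716 -0.2852]
 [ 0.4718 -0.2807]
 [ 0.477  -0.1458]
 [ 0.5723 -0.1436]] [ 0.52319471 -0.21386473]
greenA [0.656 0.212]
greenB [0.35  0.147]
cellar [ 0.62  -0.009]
jar [0.699 0.087]
mill [0.513 0.35 ]
timer [ 0.539 -0.355]
bottle [0.416 0.493]
can [0.784 0.468]
cup [0.829 0.247]
[[ 0.238  0.923  0.302  0.238]
 [-0.971  0.227  0.072 -0.637]
 [-0.002 -0.31   0.951  0.373]
 [ 0.     0.     0.     1.   ]] 395.1187453562626
```

Request:
step_arm(
  motion=[
    {"offset":[0.455,-0.347,0],"twist":-100},
    {"offset":[0.455,-0.347,0],"twist":-100},
    {"offset":[0.455,-0.347,0],"twist":-100},
    {"offset":[0.455,-0.347,0],"twist":-100},
    {"offset":[0.455,-0.347,0],"twist":-100},
    {"offset":[0.455,-0.347,0],"twist":-100},
    {"offset":[0.455,-0.347,0],"twist":-100},
    {"offset":[0.455,-0.347,0],"twist":-100},
    {"offset":[0.455,-0.347,0],"twist":-100},
    {"offset":[0.455,-0.347,0],"twist":-100},
    {"offset":[0.455,-0.347,0],"twist":-100},
    {"offset":[0.455,-0.347,0],"twist":-100},
  ],
  gripper=0.0854,
)

```text
time: 1.3
eef_pos: [0.5214, -0.207, 0.2418]
tcp_rot: [0.543, 0.84, 0.0, -0.0]
contact_force: [-0.0, -0.8, 0.8]
opening: 1.0
finger_force: 0.0
```

```bash
cat > w.py <<'E'
from h import *
import sys
s=ctrl.get_state(); c=cal("wrist"); im=ctrl.read_camera("wrist"); cv2.imwrite("pics/%s.png"%sys.argv[1],im)
np.save("pics/%s.npy"%sys.argv[1],c,allow_pickle=True)
print(s["eef_pos"],np.abs(s["dq"]).max(),np.round(c["cam_to_world"],4).tolist(),c["fx"],c["cx"],c["cy"])
for p in((.5235,-.2135,.008),(.5227,-.1755,.03),(.5243,-.2515,.03)): print(np.round(proj(c,p)))
E
python3 w.py w1
```

```text
[ 0.52138753 -0.20702978  0.2418437 ] 0.5433288447692906 [[0.9116, -0.3911, -0.1266, 0.4894], [0.4111, 0.8671, 0.2812, -0.1353], [-0.0002, -0.3084, 0.9512, 0.374], [0.0, 0.0, 0.0, 1.0]] 395.1187453562626 312.1207768657671 243.09349956855456
[311. 210.]
[328. 176.]
[295. 252.]
```

View pics/w1.png

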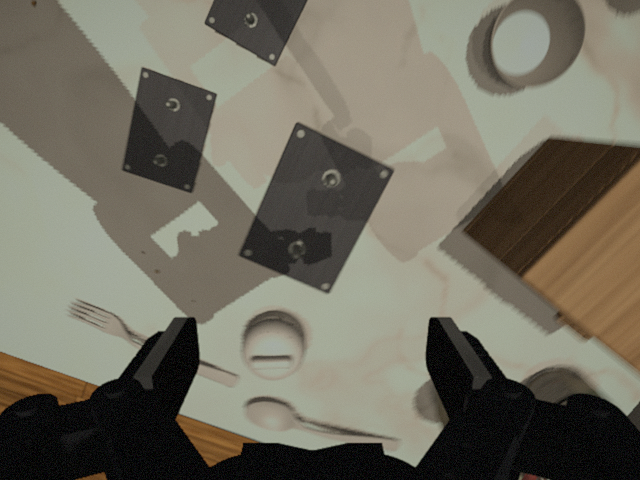

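The wrist view shows the largest plate with corners at about (298,124), (393,171), (328,292) and (241,254), and pegs at (331,178) and (297,248). The arm was still settling, so I'll measure again now that it's still.

```bash
cat > pl.py <<'E'
from h import *
for i in range(3): im=ctrl.read_camera("wrist")
s=ctrl.get_state();c=cal("wrist"); im=ctrl.read_camera("wrist"); cv2.imwrite("pics/w2.png",im); print(s["eef_pos"],s["tcp_rot"],np.abs(s["dq"]).max())
g=im.max(2); m=(g<85).astype(np.uint8)*255; m[310:]=0
cs,_=cv2.findContours(cv2.morphologyEx(m,cv2.MORPH_OPEN,np.ones((3,3))),cv2.RETR_EXTERNAL,cv2.CHAIN_APPROX_NONE)
for k in cs:
    if cv2.contourArea(k)<8000 or not(250<k[:,0,0].mean()<380): continue
    print("area",cv2.contourArea(k),cv2.boundingRect(k))
    P=np.array([onplane(c,u,v,.008)[:2] for u,v in k[:,0].astype(float)]); print(cv2.minAreaRect((P*1000).astype(np.float32)))
E
python3 pl.py
```

```text
[ 0.51968836 -0.21022535  0.24178602] [ 5.46577375e-01  8.37408400e-01 -2.83903500e-04 -5.14286397e-04] 0.02986151404509336
area 14620.5 (241, 121, 154, 167)
((525.8592529296875, -217.51107788085938), (139.1912078857422, 98.93509674072266), 88.52545928955078)
```

Request:
step_arm(
  motion=[
    {"offset":[0.378,0.149,0],"twist":-52.2},
    {"offset":[0.378,0.149,0],"twist":-52.2},
    {"offset":[0.378,0.149,0],"twist":-52.2},
    {"offset":[0.378,0.149,0],"twist":-52.2},
    {"offset":[0.378,0.149,0],"twist":-52.2},
    {"offset":[0.378,0.149,0],"twist":-52.2},
    {"offset":[0.378,0.149,0],"twist":-52.2},
    {"offset":[0.378,0.149,0],"twist":-52.2},
    {"offset":[0.378,0.149,0],"twist":-52.2},
    {"offset":[0.378,0.149,0],"twist":-52.2},
    {"offset":[0.378,0.149,0],"twist":-52.2},
    {"offset":[0.378,0.149,0],"twist":-52.2},
  ],
)

```text
time: 2.75
eef_pos: [0.5045, 0.1935, 0.2423]
tcp_rot: [0.124, 0.992, -0.0, -0.0]
contact_force: [0.8, -0.1, 0.3]
opening: 1.003
finger_force: 0.0
```

```bash
for i in 1; do python3 -c "
from h import *
for i in range(3): ctrl.read_camera('wrist')
"; done; python3 w.py w3; python3 -c "
from h import *
print(ctrl.get_state()['tcp_rot'])
c=np.load('pics/w3.npy',allow_pickle=True).item()
for p in((.504,.196,.16),(.513,.2335,.018),(.495,.159,.018)): print(proj(c,p))"
```

```text
[0.50444686 0.19409386 0.24235014] 0.008335469952583368 [[0.2444, -0.9222, -0.2998, 0.428], [0.9697, 0.2323, 0.0758, 0.213], [-0.0003, -0.3093, 0.951, 0.3744], [0.0, 0.0, 0.0, 1.0]] 395.1187453562626 312.1207768657671 243.09349956855456
[-64. 314.]
[-50. 316.]
[-119.  334.]
[ 1.23399459e-01  9.92357078e-01 -3.07039357e-05  4.09763988e-05]
(np.float64(315.81436888767695), np.float64(256.4638184036386))
(np.float64(356.47761158593227), np.float64(203.22092633696656))
(np.float64(273.0470085990787), np.float64(204.0186600163625))
```

View pics/w3.png

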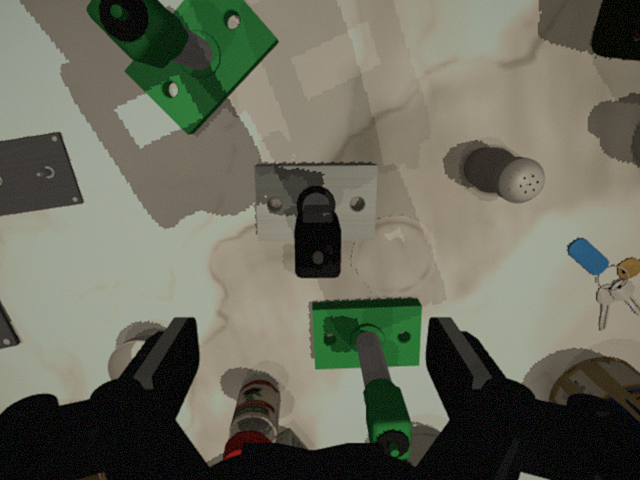

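The wrist view shows the grey mast's screw at (318,257), its holes at (275,204) and (357,204), and its foot square to the image at (257-376,164-240). The open fingers straddle it, with the green mast behind at (367,335).

```bash
python3 - <<'E'
from h import *
c=np.load('pics/w3.npy',allow_pickle=True).item()
im=cv2.imread("pics/w3.png")
H=np.array([onplane(c,*q,.018)[:2] for q in((275.5,204),(357.5,204))]);print(H,H.mean(0),np.degrees(np.arctan2(*(H[1]-H[0])[::-1])))
P=np.array([onplane(c,*q,.018)[:2] for q in((256.5,164),(376.5,163.5),(376,239.5),(257,240))]);print(P.mean(0),cv2.minAreaRect((P*1000).astype(np.float32)))
print(onplane(c,318,257,.161))
hsv=cv2.cvtColor(im,cv2.COLOR_BGR2HSV)
m=((hsv[...,2]<30)).astype(np.uint8)*255; m[290:]=0;m[:,:280]=0;m[:,360:]=0
k=max(cv2.findContours(m,0,1)[0],key=cv2.contourArea);print(cv2.boundingRect(k),cv2.minAreaRect(k))
s=ctrl.get_state();R=2*np.arctan2(s["tcp_rot"][1],s["tcp_rot"][0]);print(np.degrees(R))
E
```

```text
[[0.49553391 0.16119068]
 [0.51394245 0.23425738]] [0.50473818 0.19772403] 75.85910095495994
[0.5037362  0.19796033] ((503.7178649902344, 197.92506408691406), (112.55758666992188, 70.97714233398438), 76.11312103271484)
[0.5042701  0.19721779 0.161     ]
(295, 186, 46, 91) ((317.5, 231.0), (90.0, 45.0), 90.0)
165.82332807146204
```

Request:
step_arm(
  motion=[
    {"offset":[0.001,0.003,0.03],"twist":0},
    {"offset":[0.001,0.003,0.06],"twist":0},
    {"offset":[0.001,0.003,0.09],"twist":0},
    {"offset":[0.001,0.003,0.115],"twist":0},
    {"offset":[0.001,0.003,0.115],"twist":0},
    {"offset":[0.001,0.003,0.115],"twist":0},
  ],
)

```text
time: 3.55
eef_pos: [0.504, 0.1984, 0.1276]
tcp_rot: [0.123, 0.992, -0.0, -0.0]
contact_force: [-0.1, 0.7, -0.5]
opening: 0.999
finger_force: 0.0
```

Request:
step_arm(
  motion=[
    {"offset":[0,0,0],"twist":0},
    {"offset":[0,0,0],"twist":0},
    {"offset":[0,0,0],"twist":0},
    {"offset":[0,0,0],"twist":0},
    {"offset":[0,0,0],"twist":0},
    {"offset":[0,0,0],"twist":0},
    {"offset":[0,0,0],"twist":0},
    {"offset":[0,0,0],"twist":0},
    {"offset":[0,0,0],"twist":0},
    {"offset":[0,0,0],"twist":0},
    {"offset":[0,0,0],"twist":0},
    {"offset":[0,0,0],"twist":0},
  ],
  gripper=0.0,
  grip_force=60,
)

```text
time: 4.75
eef_pos: [0.5042, 0.1981, 0.1282]
tcp_rot: [0.122, 0.993, -0.001, 0.0]
contact_force: [-1.8, -3.8, 6.2]
opening: 0.319
finger_force: 61.6
```

Request:
step_arm(
  motion=[
    {"offset":[0,0,-0.01],"twist":0},
    {"offset":[0,0,-0.03],"twist":0},
    {"offset":[0,0,-0.06],"twist":0},
    {"offset":[0,0,-0.09],"twist":0},
    {"offset":[0,0,-0.1],"twist":0},
    {"offset":[0,0,-0.1],"twist":0},
    {"offset":[0,0,-0.1],"twist":0},
  ],
)

```text
time: 5.45
eef_pos: [0.5023, 0.1985, 0.2246]
tcp_rot: [0.122, 0.992, -0.001, -0.002]
contact_force: [-0.0, 0.2, -9.5]
opening: 0.323
finger_force: 61.1
```

Request:
step_arm(
  motion=[
    {"offset":[-0.003,-0.01,0],"twist":0},
    {"offset":[-0.01,-0.033,0],"twist":0},
    {"offset":[-0.022,-0.072,0],"twist":-2},
    {"offset":[-0.035,-0.115,0],"twist":-4},
    {"offset":[-0.049,-0.158,0],"twist":-5},
    {"offset":[-0.062,-0.202,0],"twist":-6},
    {"offset":[-0.076,-0.246,0],"twist":-8},
    {"offset":[-0.089,-0.29,0],"twist":-10},
    {"offset":[-0.102,-0.333,0],"twist":-12.6},
    {"offset":[-0.113,-0.367,0],"twist":-12.6},
    {"offset":[-0.119,-0.387,0],"twist":-12.6},
    {"offset":[-0.122,-0.397,0],"twist":-12.6},
  ],
)

```text
time: 6.65
eef_pos: [0.5244, -0.2185, 0.2252]
tcp_rot: [0.014, 1.0, 0.0, -0.002]
contact_force: [0.0, -0.2, -8.4]
opening: 0.322
finger_force: 61.3
```

Request:
step_arm(
  motion=[
    {"offset":[0,0,0.02],"twist":0},
    {"offset":[0,0,0.04],"twist":0},
    {"offset":[0,0,0.05],"twist":0},
    {"offset":[0,0,0.05],"twist":0},
    {"offset":[0,0,0.05],"twist":0},
    {"offset":[0,0,0.05],"twist":0},
  ],
)

```text
time: 7.25
eef_pos: [0.5267, -0.2163, 0.1788]
tcp_rot: [0.013, 1.0, -0.001, 0.001]
contact_force: [0.6, 0.1, -8.4]
opening: 0.324
finger_force: 61.2
```

```bash
python3 w.py w4; python3 - <<'E'
from h import *
cv2.imwrite("pics/s4.png",ctrl.read_camera("scene")[150:310,300:480]); t=ctrl.read_camera("top"); cv2.imwrite("pics/t4.png",t)
a=cv2.imread("pics/w4.png")[60:340,150:470]; b=cv2.resize(cv2.imread("pics/s4.png"),(360,320),interpolation=3)
v=np.zeros((600,800,3),np.uint8); v[:280,:320]=a; v[:320,340:700]=b; v[320:600,:373]=cv2.resize(t,(373,280)); cv2.imwrite("pics/v4.png",v)
print(ctrl.get_state()["eef_pos"],ctrl.get_state()["tcp_rot"])
E
```

```text
[ 0.52665817 -0.21634983  0.17880244] 0.005353207792482131 [[0.024, -0.95, -0.3113, 0.4475], [0.9997, 0.0224, 0.0088, -0.2148], [-0.0014, -0.3115, 0.9503, 0.3107], [0.0, 0.0, 0.0, 1.0]] 395.1187453562626 312.1207768657671 243.09349956855456
[317. 215.]
[369. 220.]
[265. 225.]
[ 0.52642341 -0.21636432  0.17863865] [ 1.26376275e-02  9.99919486e-01 -5.89563372e-04  9.81667616e-04]
```

View pics/v4.png

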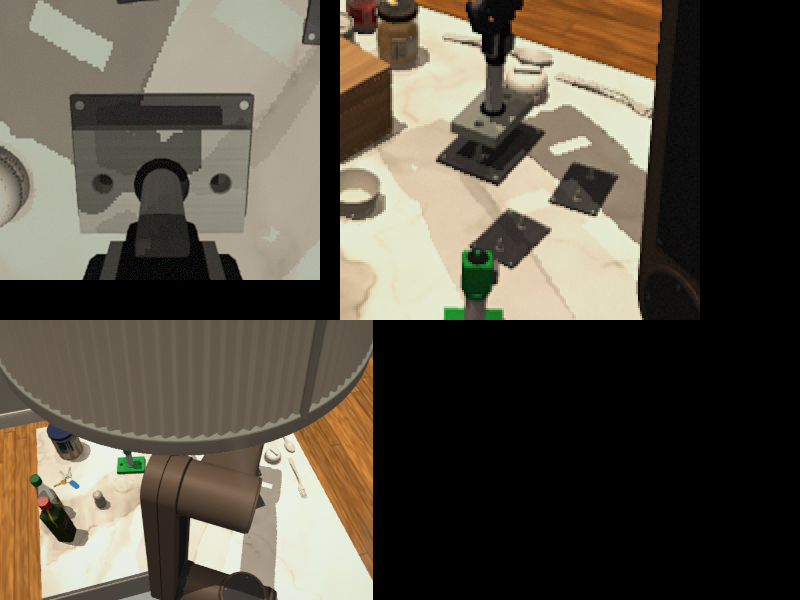

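The wrist crop shows the foot over the plate with holes at full-image (252,243) and (371,243), and the plate's far corners at (220,155) and (404,155). It looks nearly centred, so now the numbers.

```bash
python3 - <<'E'
from h import *
c=np.load('pics/w4.npy',allow_pickle=True).item()
zt=.1788-.1282+.018
H=np.array([onplane(c,*q,zt)[:2] for q in((252.5,243),(371,243))]);print("holes",H,H.mean(0),np.degrees(np.arctan2(*(H[1]-H[0])[::-1])), np.hypot(*(H[1]-H[0])))
E=np.array([onplane(c,*q,zt)[:2] for q in((222,189),(401,189))]);print("near edge of foot",E,E.mean(0))
im=cv2.imread("pics/w4.png");g=im.max(2).astype(float)
# plate far edge & side edges by gradient subpixel
def edge(line,lo,hi):
    s=line[lo:hi];d=np.abs(np.diff(cv2.GaussianBlur(s.reshape(-1,1),(1,5),0)[:,0]));i=d.argmax();return lo+i+.5
for v in(160,165,170,175,180):
    l,r=edge(g[v],195,235),edge(g[v],390,420);a,b=onplane(c,l,v,.008),onplane(c,r,v,.008);print(v,l,r,a[:2].round(4),b[:2].round(4),((a+b)/2)[:2].round(4))
for u in(240,300,360,390):
    v=edge(g[:,u],140,168);print("far",u,v,onplane(c,u,v,.008)[:2].round(4)); v=edge(g[:,u],178,200);print("foot",u,v,onplane(c,u,v,zt)[:2].round(4))
for v in(200,215,230,260,275):
    l,r=edge(g[v],210,240),edge(g[v],385,415);a,b=onplane(c,l,v,zt),onplane(c,r,v,zt);print("footside",v,l,r,((a+b)/2)[:2].round(4),np.hypot(*(b-a)[:2]).round(4))
E
```

```text
holes [[ 0.52584371 -0.25546163]
 [ 0.52764385 -0.17909081]] [ 0.52674378 -0.21727622] 88.64973224489701 0.07639202650408501
near edge of foot [[ 0.49037722 -0.27179497]
 [ 0.49300249 -0.16137914]] [ 0.49168985 -0.21658706]
160 219.5 403.5 [ 0.4791 -0.2859] [ 0.4824 -0.1471] [ 0.4807 -0.2165]
165 219.5 403.5 [ 0.4828 -0.2862] [ 0.4861 -0.147 ] [ 0.4845 -0.2166]
170 219.5 402.5 [ 0.4865 -0.2866] [ 0.4899 -0.1475] [ 0.4882 -0.2171]
175 220.5 402.5 [ 0.4903 -0.2862] [ 0.4937 -0.1474] [ 0.492  -0.2168]
180 220.5 402.5 [ 0.4942 -0.2866] [ 0.4975 -0.1472] [ 0.4958 -0.2169]
far 240 153.5 [ 0.4747 -0.27  ]
foot 240 189.5 [ 0.491  -0.2607]
far 300 152.5 [ 0.475 -0.225]
foot 300 189.5 [ 0.4918 -0.2237]
far 360 152.5 [ 0.4761 -0.18  ]
foot 360 189.5 [ 0.4927 -0.1867]
far 390 152.5 [ 0.4766 -0.1575]
foot 390 189.5 [ 0.4932 -0.1681]
footside 200 221.5 401.5 [ 0.4986 -0.2168] 0.112
footside 215 222.5 400.5 [ 0.5082 -0.217 ] 0.1121
footside 230 224.5 399.5 [ 0.518  -0.2169] 0.1116
footside 260 226.5 397.5 [ 0.5384 -0.2174] 0.1118
footside 275 227.5 395.5 [ 0.549 -0.218] 0.1113
```

Request:
step_arm(
  motion=[
    {"offset":[0.001,0,0.008],"twist":0},
    {"offset":[0.001,0,0.014],"twist":0},
    {"offset":[0.001,0,0.018],"twist":0},
    {"offset":[0.001,0,0.021],"twist":0},
    {"offset":[0.001,0,0.024],"twist":0},
    {"offset":[0.001,0,0.027],"twist":0},
    {"offset":[0.001,0,0.03],"twist":0},
    {"offset":[0.001,0,0.03],"twist":0},
  ],
)

```text
time: 8.2
eef_pos: [0.5246, -0.216, 0.1468]
tcp_rot: [0.013, 1.0, 0.0, -0.0]
contact_force: [-0.3, -0.1, -9.0]
opening: 0.323
finger_force: 61.2
```

Request:
step_arm(
  motion=[
    {"offset":[0,0,0.003],"twist":0},
    {"offset":[0,0,0.006],"twist":0},
    {"offset":[0,0,0.009],"twist":0},
    {"offset":[0,0,0.011],"twist":0},
    {"offset":[0,0,0.011],"twist":0},
    {"offset":[0,0,0.011],"twist":0},
  ],
)

```text
time: 8.8
eef_pos: [0.5249, -0.2163, 0.1369]
tcp_rot: [0.013, 1.0, -0.0, -0.0]
contact_force: [-2.1, -0.1, -4.5]
opening: 0.319
finger_force: 61.7
```

Request:
step_arm(
  motion=[
    {"offset":[0,0,0.001],"twist":0},
    {"offset":[0,0,0.001],"twist":0},
    {"offset":[0,0,0.001],"twist":0},
  ],
)

```text
time: 9.1
eef_pos: [0.525, -0.2164, 0.1362]
tcp_rot: [0.013, 1.0, -0.0, 0.0]
contact_force: [-3.7, -0.6, 0.3]
opening: 0.321
finger_force: 62.5
```

Request:
step_arm(
  motion=[
    {"offset":[0,0,0],"twist":0},
    {"offset":[0,0,0],"twist":0},
    {"offset":[0,0,0],"twist":0},
    {"offset":[0,0,0],"twist":0},
    {"offset":[0,0,0],"twist":0},
    {"offset":[0,0,0],"twist":0},
    {"offset":[0,0,0],"twist":0},
    {"offset":[0,0,0],"twist":0},
  ],
  gripper=0.0854,
)

```text
time: 9.9
eef_pos: [0.5248, -0.2161, 0.1353]
tcp_rot: [0.013, 1.0, 0.0, 0.0]
contact_force: [0.0, 0.0, -0.9]
opening: 0.999
finger_force: 0.0
```

Request:
step_arm(
  motion=[
    {"offset":[0,0,-0.03],"twist":0},
    {"offset":[0,0,-0.06],"twist":0},
    {"offset":[0,0,-0.06],"twist":8},
    {"offset":[0,0,-0.06],"twist":16},
    {"offset":[0,0,-0.06],"twist":24},
    {"offset":[0,0,-0.06],"twist":32},
    {"offset":[0,0,-0.06],"twist":40},
    {"offset":[0,0,-0.06],"twist":48},
    {"offset":[0,0,-0.06],"twist":56},
    {"offset":[0,0,-0.06],"twist":64},
    {"offset":[0,0,-0.06],"twist":72},
    {"offset":[0,0,-0.06],"twist":80},
  ],
)

```text
time: 11.1
eef_pos: [0.5247, -0.2161, 0.1952]
tcp_rot: [0.655, 0.756, 0.0, -0.0]
contact_force: [-0.2, 0.3, 0.5]
opening: 1.002
finger_force: 0.0
```

Request:
step_arm(
  motion=[
    {"offset":[0,0,0],"twist":8},
    {"offset":[0,0,0],"twist":10},
    {"offset":[0,0,0],"twist":10},
    {"offset":[0,0,0],"twist":10},
    {"offset":[0,0,0],"twist":10},
  ],
)

```text
time: 11.6
eef_pos: [0.5248, -0.2161, 0.1953]
tcp_rot: [0.716, 0.698, -0.0, -0.0]
contact_force: [0.0, 0.4, -0.3]
opening: 1.0
finger_force: 0.0
```

```bash
python3 w.py w5; python3 - <<'E'
from h import *
b=cv2.resize(ctrl.read_camera("scene")[130:270,310:470],(400,350),interpolation=3)
v=np.zeros((370,800,3),np.uint8); v[:300,:400]=cv2.resize(cv2.imread("pics/w5.png"),(400,300)); v[:350,400:]=b; cv2.imwrite("pics/v5.png",v)
print(ctrl.get_state()["tcp_rot"])
E
```

```text
[ 0.52475857 -0.21609418  0.19530274] 0.004306788335988965 [[0.9997, 0.0225, 0.0081, 0.5274], [-0.0239, 0.9505, 0.3097, -0.1372], [-0.0007, -0.3098, 0.9508, 0.3274], [0.0, 0.0, 0.0, 1.0]] 395.1187453562626 312.1207768657671 243.09349956855456
[310. 211.]
[307. 168.]
[312. 264.]
[ 7.15937585e-01  6.98164289e-01  6.13510962e-06 -1.08080613e-05]
```

View pics/v5.png

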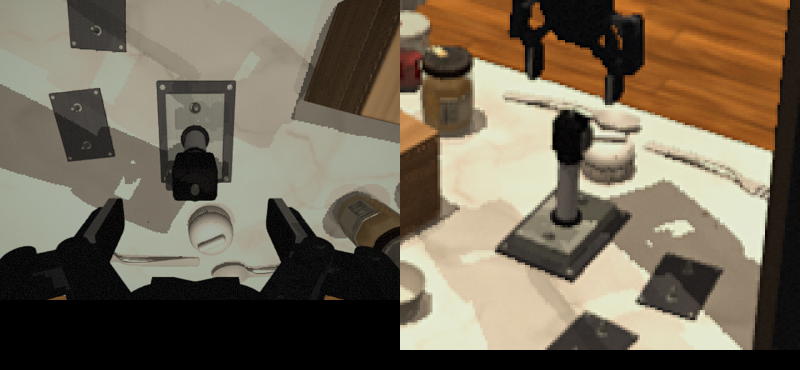

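The foot lies flat on the plate over the pegs, and the screw at wrist pixel (312,301) is centred between the fingers. Next I lower and grip across x.

Request:
step_arm(
  motion=[
    {"offset":[0,0.001,0.02],"twist":0},
    {"offset":[0,0.001,0.04],"twist":0},
    {"offset":[0,0.001,0.06],"twist":0},
    {"offset":[0,0.001,0.06],"twist":0},
    {"offset":[0,0.001,0.06],"twist":0},
  ],
)

```text
time: 12.2
eef_pos: [0.5257, -0.2161, 0.1354]
tcp_rot: [0.716, 0.698, -0.0, -0.0]
contact_force: [-0.1, -0.1, 0.1]
opening: 0.999
finger_force: 0.0
```

Request:
step_arm(
  motion=[
    {"offset":[0,0,0],"twist":0},
    {"offset":[0,0,0],"twist":0},
    {"offset":[0,0,0],"twist":0},
    {"offset":[0,0,0],"twist":0},
    {"offset":[0,0,0],"twist":0},
    {"offset":[0,0,0],"twist":0},
    {"offset":[0,0,0],"twist":0},
    {"offset":[0,0,0],"twist":0},
    {"offset":[0,0,0],"twist":0},
    {"offset":[0,0,0],"twist":0},
  ],
  gripper=0.0,
  grip_force=40,
)

```text
time: 13.2
eef_pos: [0.5255, -0.2164, 0.1363]
tcp_rot: [0.716, 0.698, -0.001, -0.0]
contact_force: [-4.4, -0.1, 5.6]
opening: 0.393
finger_force: 43.8
```

Request:
step_arm(
  motion=[
    {"offset":[0,0,-0.005],"twist":0},
    {"offset":[0,0,-0.012],"twist":0},
    {"offset":[0,0,-0.02],"twist":0},
    {"offset":[0,0,-0.028],"twist":0},
    {"offset":[0,0,-0.036],"twist":0},
    {"offset":[0,0,-0.044],"twist":0},
    {"offset":[0,0,-0.052],"twist":0},
    {"offset":[0,0,-0.06],"twist":0},
    {"offset":[0,0,-0.066],"twist":0},
    {"offset":[0,0,-0.07],"twist":0},
    {"offset":[0,0,-0.07],"twist":0},
    {"offset":[0,0,-0.07],"twist":0},
  ],
)

```text
time: 14.4
eef_pos: [0.5258, -0.2162, 0.2053]
tcp_rot: [0.716, 0.698, -0.0, 0.0]
contact_force: [-2.5, -1.7, -0.8]
opening: 0.392
finger_force: 43.0
```

Request:
step_arm(
  motion=[
    {"offset":[0,0,-0.003],"twist":0},
    {"offset":[0,0,-0.006],"twist":0},
    {"offset":[0,0,-0.008],"twist":0},
    {"offset":[0,0,-0.008],"twist":0},
    {"offset":[0,0,-0.008],"twist":0},
    {"offset":[0,0,-0.008],"twist":0},
  ],
)

```text
time: 15.0
eef_pos: [0.5258, -0.2161, 0.2134]
tcp_rot: [0.716, 0.698, 0.0, 0.0]
contact_force: [-2.3, -0.8, -0.8]
opening: 0.395
finger_force: 43.0
```

```bash
python3 w.py w6; python3 - <<'E'
from h import *
b=cv2.resize(ctrl.read_camera("scene")[100:270,310:470],(480,510),interpolation=3)
v=np.zeros((510,800,3),np.uint8); v[:240,:320]=cv2.resize(cv2.imread("pics/w6.png"),(320,240)); v[:,320:]=b; cv2.imwrite("pics/v6.png",v)
s=ctrl.get_state();print(s["eef_pos"],s["contact_force"],s["finger_force"],s["time"])
E
```

```text
[ 0.52579615 -0.21614535  0.21335586] 0.002137974401131634 [[0.9997, 0.0231, 0.0081, 0.5284], [-0.0245, 0.9505, 0.3098, -0.1373], [-0.0006, -0.3099, 0.9508, 0.3454], [0.0, 0.0, 0.0, 1.0]] 395.1187453562626 312.1207768657671 243.09349956855456
[309. 206.]
[306. 165.]
[311. 256.]
[ 0.5258098  -0.21614534  0.21331444] [-1.4498311  -1.01453101 -1.05178214] 43.01551088690758 15.1
```

View pics/v6.png

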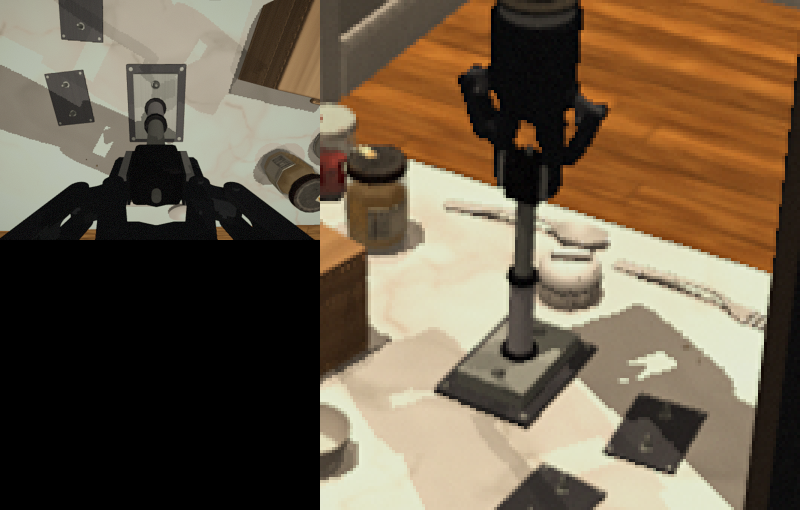

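The extended mast stands with its foot flat. The inner tube is out about 77 mm and the head is still gripped. I'll ease it up to the stop.

Request:
step_arm(
  motion=[
    {"offset":[0,0,-0.001],"twist":0},
    {"offset":[0,0,-0.002],"twist":0},
    {"offset":[0,0,-0.002],"twist":0},
    {"offset":[0,0,-0.002],"twist":0},
    {"offset":[0,0,-0.002],"twist":0},
    {"offset":[0,0,-0.002],"twist":0},
  ],
)

```text
time: 15.7
eef_pos: [0.5258, -0.2161, 0.2154]
tcp_rot: [0.716, 0.698, 0.0, 0.0]
contact_force: [-2.4, -1.9, -0.1]
opening: 0.389
finger_force: 42.9
```

Request:
step_arm(
  motion=[
    {"offset":[0,0,-0.001],"twist":0},
    {"offset":[0,0,-0.001],"twist":0},
    {"offset":[0,0,-0.001],"twist":0},
    {"offset":[0,0,-0.001],"twist":0},
  ],
)

```text
time: 16.1
eef_pos: [0.5258, -0.2161, 0.2163]
tcp_rot: [0.716, 0.698, 0.0, 0.0]
contact_force: [-1.0, -1.7, -1.0]
opening: 0.391
finger_force: 42.9
```

```bash
python3 -c "
from plant import ctrl
print(ctrl.sign_off())"
```

```text
the job is handed in; nothing more can be done
None
```

I handed the job in at about 16 s: the mast is seated flat on the base plate's pegs, and its head is drawn up about 80 mm by arm travel to the second stop and still gripped. I saw no bystander disturbed, though I did not re-measure them, and sign-off gave no verdict.

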